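# Clip the swing stop onto its post and close it on the carton

### The arm

A 7-joint arm with a two-finger parallel gripper is mounted at the origin on a cart in front of the work surface, level with it; the furniture and walls round the work are solid. World frame = base frame: x ahead of the robot, y to its left, z up, the work surface at z = 0. Lengths are in m, angles in rad, forces in N, time in s.
With the tool pointing down it reaches from about 0.4 to 0.85 m from the base axis. Payload 4.5 kg.
Tool frame: the origin (TCP) lies between the finger pads; the fingertips stand r.tip_reach ahead of it and the grasp point (between the pads) lies 3 mm ahead of it (r.tip_reach is the distance from the TCP to the fingertips, in m); z points along the fingers, y is the line along which they close (so a half turn about z gives the same grasp; the last joint's range is limited). The gripper opens to 88 mm and grips with 3 to 60 N. Pads are 18 mm wide; open, the fingers measure 123 mm over their backs; the gripper's body (75 mm by 187 mm) begins 45 mm behind the grasp point.
Start: joints at [1.366, 0.689, -0.195, 1.565, 0.157, 0.902, -0.215], TCP at [0.148, -0.607, 0.238] pointing down, gripper open.
Joint ranges: [-3.01, 3.01], [-0.46, 2.08], [-1.47, 1.51], [0.13, 2.56], [-1, 4.14], [0.04, 2.09], [-2.66, 2.66]. Speed limits (rad/s): [2.57, 2.57, 3.14, 3.14, 3.14, 3.14, 3.14].

### API

Orientations are given as a unit quaternion [x, y, z, w].
In Python, from plant import r gives the robot as it stands.
- The arm moves only by the tool step_arm, never from a script. Its argument "motion" is a list of rows, each an object with "dp": the shift along the tool's x, y, z in mm, a list of three; "twist": the turn, a rotation vector about the tool's x, y, z in rad, a list of three; "hand": the opening, from -1 (shut) to 1 (fully open). In form: [{"dp": [dx, dy, dz], "twist": [rx, ry, rz], "hand": hand}, ...]. A call has 1 to 5 rows; each row is the pose to reach, as a shift and turn from the pose commanded when the call began, along the tool's axes at that moment; what a row does not reach only later rows make up. A row lasts 1/8 s, in which the tool goes at most 62.5 mm and 10.7 degrees, less where a joint would pass 70% of its speed; a pose out of reach is approached as far as the arm can. A call with a gripper value outside its range is refused whole. The fingers move at their own pace and stop on an object; "force" is the grip in N (left out, the last holds). Time passes only in rows, so rows that repeat a pose let the fingers close. It gives the time, the measured TCP pose, the force, the opening and the grip force at its end, in the units of the state.
- r.get_state(): the state, without advancing time (a new reading comes with each control period).
- r.snapshot(name): name is "scene" or "top" or "wrist"; returns a dict with "pixels" (480x640x3 uint8, red, green, blue), "depth" (480x640 float32, m along the optical axis (not along the pixel's ray), 0 where there is no reading), "fx", "fy", "cx", "cy" (pixels), "xyz" and "orientation" of the camera in the world; the wrist camera has in their place "mount" (4x4, takes a point from camera to tool coordinates, whose origin is the TCP and whose axes are the flange's). Camera axes: x right, y down, z forward; pixel columns grow to the right and rows downward; lengths in m; the calibration is good to about 2 mm. A picture is of the moment at which its call begins: read the wrist's pose just before it.
- r.finish_job(): hands the job in; it is judged then, once.
Trained networks look in the newest picture that a camera, given by its name, has taken for a name from the list of things; names that differ only in an ending like _2 or _b are one class to them, and where a whole thing is asked for, a point or a joint stands for the part that bears it (a point fixed in the world has none). Each returns a list of dicts, best first, with "score" (0 to 1); they miss things now and then, are a little off and sometimes report something else, mostly with a low value. They report only what shows in the picture. A call takes as long as a camera call.
- r.search_frame(camera, thing): "at" ([x, y, z] in m, in the coordinates of the camera as it stood for that picture, good to about 4 mm: the middle of the surface that is visible of it).
The state is a dict: "clock": time; "q": joint angles; "qd": joint speeds; "joint_torque": joint torques, N m; "tool_pos": TCP position; "eef_rot": TCP orientation; "contact_force": force on the tool from outside, world axes, zero at the start; "moment": the same for the moment, N m; "opening": opening from 0.0 (shut) to 1.0 (fully open); "finger_force": force on a finger pad.
Only numpy, scipy, OpenCV 4.12 (cv2) and the standard library are available. Lean on these libraries where they do the work, as an engineer would, in place of code of your own. Each camera call takes 0.05 s, during which the arm holds its last target. There are 200 camera calls.

### The job

The carton lies loose in the packing jig. Push the grey stop block along the bench, jaws first and without lifting it, onto the jig's round post until its sprung jaw snaps shut round the post; then swing the block about the post until its side holds the carton snug against the jig's side fence. Press gently, never harder than 40 N on the block, and leave the other things on the bench alone.

Things in the scene. Friction and masses are not known exactly. Their poses are not given: they have to be found in the camera images.
- jig: Fixed jig; origin on the bench at the axis of its round post; -x toward the robot. An L of aluminium fences (45 mm high, 6 mm thick) holds the carton: back fence, inner face at x = +159 mm (y = 53 to 173 mm); side fence, inner face at y = +167 mm (x = 55 to 165 mm).
- post (a point): Axis of the jig's upright steel post, 22 mm above the bench (mid height of the stop's jaws). Post 20 mm in diameter, top at 55 mm; flange round its foot 48 mm wide, 5 mm high.
- side_fence (a point): Point on the inner face of the side fence, 22 mm above the bench, at (110, 167, 22) mm in the jig's frame.
- stop: Loose grey block with jaws, 0.25 to 0.5 kg; origin on the bench under the jaws' seat, where the post's axis comes when clipped home; +x out of the mouth, z up. Block x -115 to -30, y -45 to +45, z 0 to 36 mm (too wide to grasp). Jaws 11 to 33 mm high, fixed one at -y, sprung one at +y, flaring to a 57 mm mouth at x +50. Starts 13 to 21 cm from the post, mouth toward it (along the jig's +y).
- stop_side (a point): Point near the tail on the nylon strip of the block's -y flank, which shall lie against the carton: at (-105, -45, 18) mm in the block's frame. At the end the block lies on the jig's +x side of the post and this point is at about (105, 45, 18) mm in the jig's frame.
- stop_tail (a point): Centre of the block's flat tail face (to be pushed), at (-115, 0, 18) mm in the block's frame.
- jaw (a joint): Angle of the sprung jaw, rad: 0 shut, sprung toward 0; about 0.16 as the post passes its nose, 0 again once home. Its vertical hinge is at (-24, 18) mm in the block's frame. Pushing it onto the post takes about 8 to 20 N.
- carton: Closed cardboard carton 93 x 123 x 64 mm (x, y, z), origin under its centre, its long side along the jig's y. Loose; it starts 8 to 18 mm short of the side fence, close to the back fence. Against the side fence its centre is at about y = +106 mm in the jig's frame.
- case: Bystander (parts case), lying on the bench; leave it alone.
- tape_roll: Bystander (clear tape roll), lying on the bench; leave it alone.
- stapler: Bystander (stapler), lying on the bench; leave it alone.
- marker: Bystander (marker pen), lying on the bench; leave it alone.
- measure: Bystander (tape measure), lying on the bench; leave it alone.
- torch: Bystander (torch), lying on the bench; leave it alone.
- staples: Bystander (staple box), lying on the bench; leave it alone.

How it is judged:
By the outcome, as a careful person would: the job done as asked, in the order asked, and still so for the second after the job is handed in, with the robot touching nothing.
It also fails if it takes over 64 s, if anything falls off the work surface, if the arm or the gripper's body presses on something with over 40 N, if the wrist force passes 120 N, or if a joint passes its speed limit or range.

## Working session

There is one attempt and no reset: what is moved stays moved. The work goes in short steps, Python scripts to look and compute and a tool call to move; the robot and the scene stay as the last step left them, time stands still between calls to the robot, and variables do not carry over. Pictures are saved under pics/ and viewed, at most 10 in all, crops included, and the job is handed in when it is done.

Besides the shell and the picture viewer there is one more tool, called after "Call:" as a command line: name --argument value ..., lists and objects as JSON in quotes. step_arm: Moves the arm, as the interface text tells. Its arguments: {"type":"object","properties":{"motion":{"type":"array"},"force":{"type":"number"}},"required":["motion"]}

```bash
mkdir -p pics; ls
cat > h.py <<'E'
import numpy as np, cv2
from scipy.spatial.transform import Rotation as R
from plant import r
def pose(s):
    """camera to world 4x4"""
    T=np.eye(4)
    if 'mount' in s:
        st=r.get_state(); T[:3,:3]=R.from_quat(st['eef_rot']).as_matrix(); T[:3,3]=st['tool_pos']
        return T@np.array(s['mount'])
    o=np.array(s['orientation']); T[:3,:3]=R.from_quat(o).as_matrix() if o.size==4 else o
    T[:3,3]=s['xyz']; return T
def cloud(s):
    T=pose(s); d=s['depth']; v,u=np.mgrid[:480,:640]
    P=np.stack([(u-s['cx'])/s['fx']*d,(v-s['cy'])/s['fy']*d,d],-1)
    W=P@T[:3,:3].T+T[:3,3]; W[d==0]=np.nan; return W
def save(s,n): cv2.imwrite('pics/'+n,s['pixels'][...,::-1])
E
python3 - <<'E'
from h import *
print(r.get_state(), r.tip_reach)
for c in('top','scene'):
    s=r.snapshot(c); save(s,c+'1.png'); T=pose(s); print(c,T.round(3).tolist(),s['fx'])
    for t in('jig','post','side_fence','stop','stop_side','stop_tail','jaw','carton','case','tape_roll','stapler','marker','measure','torch','staples'):
        for k in r.search_frame(c,t)[:2]: print(t,{a:b for a,b in k.items() if a!='at'},(T[:3,:3]@np.array(k['at'])+T[:3,3]).round(3))
E
```

```text
pics
{'clock': 0.0, 'q': array([ 1.36578787,  0.69000675, -0.19451233,  1.5663286 ,  0.15730367,
        0.90246048, -0.21510282]), 'qd': array([ 1.28156839e-03, -1.74301493e-03, -2.72277095e-03,  1.29895494e-04,
       -3.66636625e-03,  8.20344152e-04, -5.86403963e-05]), 'joint_torque': array([ 2.13850208e-04, -5.27559829e+01, -1.26674552e+00, -1.53425467e+01,
       -5.27042302e-02,  6.60201695e-03,  1.60211484e-04]), 'tool_pos': array([ 0.14764711, -0.60667385,  0.23699988]), 'eef_rot': array([ 9.92874567e-01,  1.19160709e-01, -1.70725711e-04, -8.89526299e-04]), 'contact_force': array([ 0.09659323,  0.32194196, -0.58334372]), 'moment': array([-0.05211381,  0.01112442,  0.0305633 ]), 'finger_force': 0.0, 'opening': 1.0019766585471594} 0.022
top [[-0.003, -0.995, 0.095, 0.398], [-1.0, 0.002, -0.004, -0.121], [0.004, -0.095, -0.995, 1.505], [0.0, 0.0, 0.0, 1.0]] 540.7660901909142
jig {'score': 0.89} [0.603 0.144 0.005]
post {'score': 0.96} [0.608 0.14  0.001]
side_fence {'score': 0.76} [0.603 0.146 0.004]
side_fence {'score': 0.23} [0.536 0.315 0.057]
stop {'score': 0.94} [ 0.53  -0.
[... 987 characters left out ...]
0.519 -0.261  0.035]
stop_tail {'score': 0.89} [ 0.519 -0.262  0.041]
stop_tail {'score': 0.37} [0.526 0.324 0.055]
jaw {'score': 0.44} [ 0.494 -0.224  0.032]
carton {'score': 0.96} [0.559 0.088 0.063]
carton {'score': 0.15} [ 0.616 -0.483  0.04 ]
case {'score': 0.87} [ 0.617 -0.483  0.039]
case {'score': 0.65} [ 0.682 -0.187  0.034]
tape_roll {'score': 0.67} [ 0.683 -0.191  0.035]
tape_roll {'score': 0.44} [0.56  0.159 0.011]
stapler {'score': 0.98} [0.397 0.195 0.047]
stapler {'score': 0.44} [ 0.494 -0.225  0.032]
marker {'score': 0.71} [0.374 0.292 0.013]
measure {'score': 0.76} [0.527 0.329 0.051]
torch {'score': 0.94} [ 0.463 -0.508  0.028]
staples {'score': 0.64} [ 0.652 -0.321  0.028]
```

View pics/top1.png

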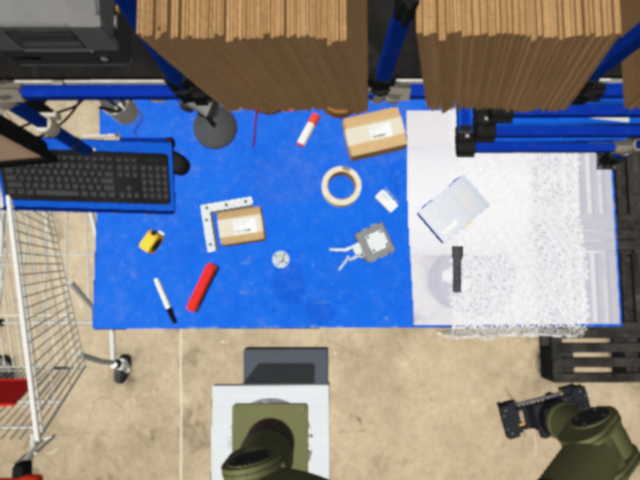

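View pics/scene1.png

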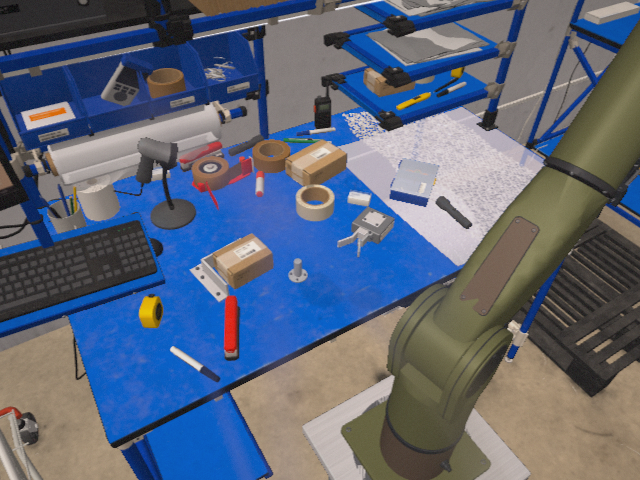

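```bash
cat > ortho.py <<'E'
from h import *
# ortho height map of merged clouds, 2mm cells, x up, y left
H={}
for c in('top','scene'):
    s=r.snapshot(c); W=cloud(s); np.save(c+'.npy',W)
    m=(W[...,0]>.3)&(W[...,0]<.85)&(W[...,1]>-.45)&(W[...,1]<.4)&(W[...,2]<.2)
    P=W[m]; C=s['pixels'][m][:,::-1]
    f=P[:,2]
    print(c,'bench z',np.median(f[(f<.02)]).round(4))
    I=np.zeros((275*2//2,425,3),np.uint8); 
    o=np.argsort(f); i=((.85-P[o,0])/.002).astype(int).clip(0,274); j=((.4-P[o,1])/.002).astype(int).clip(0,424)
    I[i,j]=C[o]; H[c]=I
cv2.imwrite('pics/ortho.png',cv2.resize(np.vstack([H['top'],H['scene']]),None,fx=1.08,fy=1.08))
E
python3 ortho.py
```

```text
top bench z -0.0006
scene bench z 0.0009
```

The top view shows the jig's fences at (205–252, 200–250), the carton at (241,226), the post at (281,259) and the stop at (375,243) with its mouth to the left, toward the post. The scene view agrees, with nothing between the stop and the post. Next I fit the exact poses.

```bash
cat > fit.py <<'E'
from h import *
def fit():
    for c in('top','scene'):
        s=r.snapshot(c); W=cloud(s); x,y,z=W[...,0],W[...,1],W[...,2]
        def reg(x0,x1,y0,y1,z0,z1): return W[(x>x0)&(x<x1)&(y>y0)&(y<y1)&(z>z0)&(z<z1)]
        p=reg(.40,.55,-.12,.01,.049,.062); print(c,'post top',len(p),((p.min(0)+p.max(0))/2).round(4),p.mean(0).round(4))
        a=reg(.45,.72,0,.22,.038,.051); print(' fence n',len(a))
        for nm,zz in(('carton',(.058,.072)),('stop',(.030,.042))):
            q=reg(.4,.72,-.04,.16,*zz) if nm=='carton' else reg(.4,.66,-.36,-.0,*zz)
            if nm=='stop':
                # keep largest cluster in image
                m=((x>.4)&(x<.72)&(y>-.37)&(y<.1)&(z>zz[0])&(z<zz[1])).astype(np.uint8)
                n,l,st,_=cv2.connectedComponentsWithStats(cv2.morphologyEx(m,cv2.MORPH_OPEN,np.ones((7,7)))); k=1+st[1:,4].argmax(); q=W[l==k]
            rc=cv2.minAreaRect((q[:,:2]*1000).astype(np.float32)); print(' ',nm,len(q),np.round(rc[0],1),np.round(rc[1],1),round(rc[2],2),'z',np.median(q[:,2]).round(4))
        # fences: fit by region
        f=reg(.45,.72,.02,.22,.036,.050)
        rc=cv2.minAreaRect((f[:,:2]*1000).astype(np.float32)); print('  fence box',np.round(rc[0],1),np.round(rc[1],1),round(rc[2],2),cv2.boxPoints(rc).round(0).tolist())
if __name__=='__main__': fit()
E
python3 fit.py
python3 - <<'E'
from h import *
s=r.snapshot('top'); I=s['pixels'][160:330,180:420,::-1]
cv2.imwrite('pics/crop1.png',cv2.resize(I,None,fx=3.3,fy=3.3,interpolation=cv2.INTER_CUBIC))
E
```

```text
top post top 40 [ 0.4916 -0.0298  0.0547] [ 0.4915 -0.0291  0.0536]
 fence n 296
  carton 1187 [546.1  76.2] [157.1 194. ] 10.7 z 0.0617
  stop 100 [ 505.5 -294.6] [22.2 30.8] 0.79 z 0.0357
  fence box [546.5  97.4] [149.4 197.8] 86.65 [[443.0, 29.0], [641.0, 17.0], [650.0, 166.0], [452.0, 178.0]]
scene post top 51 [ 0.4937 -0.0246  0.0548] [ 0.4921 -0.0239  0.0554]
 fence n 405
  carton 1306 [550.4  59.2] [158.6 153.4] 8.38 z 0.0635
  stop 151 [ 535.1 -245.4] [30.5 63.9] 81.54 z 0.0369
  fence box [551.3 108.6] [173.9 171.4] 11.01 [[450.0, 176.0], [482.0, 8.0], [653.0, 41.0], [620.0, 209.0]]
```

View pics/crop1.png

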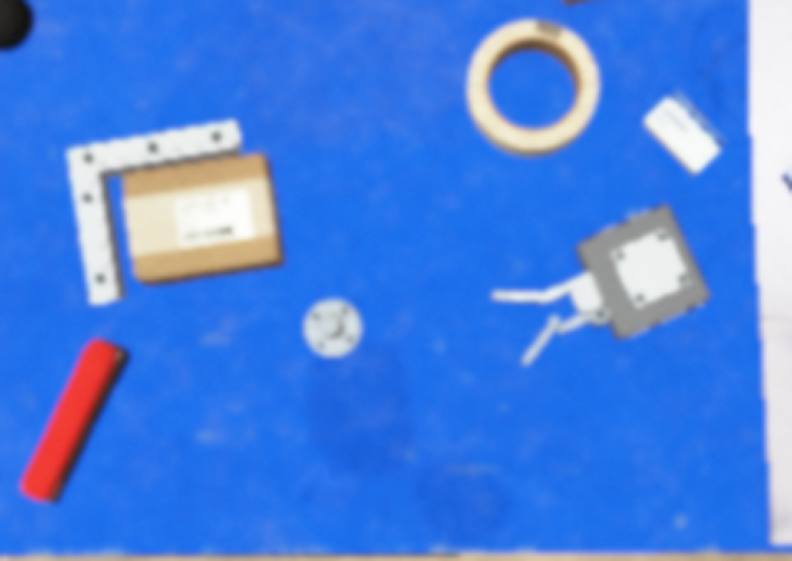

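The crop shows the post at (332,328) and the stop's block at (643,272), turned about 13° away from the jig's y axis. The jig itself is yawed about 9°. I'll use sub-pixel plane intersection to get exact values.

```bash
cat > seg.py <<'E'
from h import *
def ray(s,uv,z):
    T=pose(s); uv=np.atleast_2d(uv).astype(float)
    d=np.c_[(uv[:,0]-s['cx'])/s['fx'],(uv[:,1]-s['cy'])/s['fy'],np.ones(len(uv))]@T[:3,:3].T
    return (T[:3,3]+d*((z-T[2,3])/d[:,2])[:,None])
def proj(s,P):
    T=pose(s); p=(np.atleast_2d(P)-T[:3,3])@T[:3,:3]
    return np.c_[p[:,0]/p[:,2]*s['fx']+s['cx'],p[:,1]/p[:,2]*s['fy']+s['cy']]
def draw(s,box,jig,stop,carton,name,sc=3.3):
    u0,u1,v0,v1=box; I=cv2.resize(s['pixels'][v0:v1,u0:u1,::-1],None,fx=sc,fy=sc,interpolation=cv2.INTER_CUBIC)
    def poly(f,pts,z,col,closed=True):
        x,y,a=f; a=np.radians(a); p=np.array(pts)/1000.
        w=np.c_[x+p[:,0]*np.cos(a)-p[:,1]*np.sin(a),y+p[:,0]*np.sin(a)+p[:,1]*np.cos(a),np.full(len(p),z)]
        q=((proj(s,w)-[u0,v0]+.5)*sc-.5).astype(int); cv2.polylines(I,[q],closed,col,1)
    t=np.linspace(0,2*np.pi,40)
    poly(jig,np.c_[10*np.cos(t),10*np.sin(t)],.055,(0,0,255)); poly(jig,np.c_[24*np.cos(t),24*np.sin(t)],.005,(0,0,255))
    poly(jig,[(55,167),(159,167),(159,53),(165,53),(165,173),(55,173)],.045,(0,0,255))
    poly(stop,[(-115,-45),(-30,-45),(-30,45),(-115,45)],.036,(0,255,0)); poly(stop,[(0,-10),(50,-28.5),(50,28.5),(0,10)],.033,(0,255,0))
    poly(carton,[(-46.5,-61.5),(46.5,-61.5),(46.5,61.5),(-46.5,61.5)],.064,(0,255,255))
    cv2.imwrite('pics/'+name,I)
def rect(s,m,z):
    n,l,st,_=cv2.connectedComponentsWithStats(m.astype(np.uint8)); k=1+st[1:,4].argmax()
    c=cv2.findContours((l==k).astype(np.uint8),0,1)[0][0][:,0,:]
    w=ray(s,c,z)[:,:2]*1000; rc=cv2.minAreaRect(w.astype(np.float32)); return np.round(rc[0],1),np.round(rc[1],1),round(rc[2],1),cv2.boxPoints(rc).round(0).tolist()
E
python3 - <<'E'
from seg import *
for c in('top','scene'):
    s=r.snapshot(c); h=cv2.cvtColor(s['pixels'],cv2.COLOR_RGB2HSV).astype(int); W=cloud(s)
    x,y=W[...,0],W[...,1]
    nb=~((h[...,0]>95)&(h[...,0]<125)&(h[...,1]>110))
    k=np.ones((9,9),np.uint8)
    st=nb&(x>.45)&(x<.63)&(y>-.36)&(y<-.15); 
    print(c,'stop',rect(s,cv2.morphologyEx(st.astype(np.uint8),cv2.MORPH_OPEN,k),.036 if c=='top' else .03))
    po=nb&(x>.43)&(x<.55)&(y>-.1)&(y<.02)
    print(' post flange(z=.005)',rect(s,po,.005)[:3])
    ca=(h[...,0]<25)&(h[...,1]>40)&(x>.47)&(x<.68)&(y>-.02)&(y<.17)&(W[...,2]>.05)
    print(' carton',rect(s,ca,.064))
    fe=nb&(h[...,1]<60)&(x>.47)&(x<.7)&(y>-.0)&(y<.22)
    print(' fence',fe.sum(),rect(s,fe,.02))
    v,u=np.nonzero(fe);
E
```

```text
top stop (array([ 536.3, -286.2]), array([90. , 83.6]), 25.7, [[478.0, -268.0], [514.0, -343.0], [595.0, -304.0], [559.0, -229.0]])
 post flange(z=.005) (array([491.8, -28.2]), array([45.3, 45.1]), 45.0)
 carton (array([578.1,  74.6]), array([ 90.7, 116.3]), 8.1, [[525.0, 126.0], [541.0, 11.0], [631.0, 23.0], [615.0, 139.0]])
 fence 1705 (array([590.9, 103. ]), array([131.3, 164.8]), 10.3, [[512.0, 172.0], [541.0, 10.0], [670.0, 34.0], [641.0, 196.0]])
scene stop (array([162.7,  65.2]), array([ 49.9, 104.5]), 0.3, [[137.0, 117.0], [138.0, 13.0], [188.0, 13.0], [187.0, 118.0]])
 post flange(z=.005) (array([127.4, 166.2]), array([62.5, 63.7]), 89.9)
 carton (array([572.7,  84.4]), array([ 98.3, 123.1]), 8.8, [[515.0, 138.0], [533.0, 16.0], [631.0, 31.0], [612.0, 153.0]])
 fence 2181 (array([581. , 169.6]), array([ 70.7, 160.5]), 85.6, [[498.0, 140.0], [658.0, 128.0], [664.0, 199.0], [504.0, 211.0]])
```

Run:
```python
from seg import *
s=r.snapshot('top')
draw(s,(180,420,160,330),(.492,-.0275,9.),(.505,-.221,115.5),(.578,.0745,8.5),'ov1.png')
```

```text
(no output)
```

View pics/ov1.png

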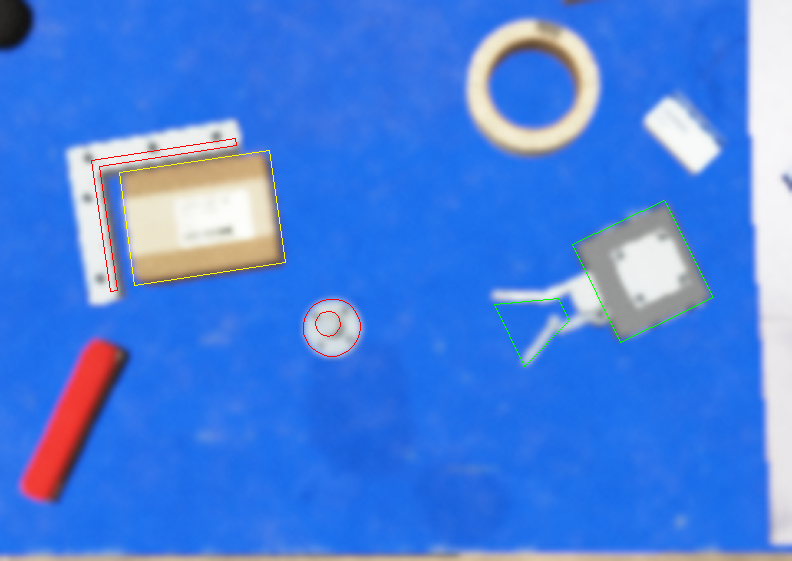

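The overlay fits well: jig post at (328,324), fence corner at (95,160), stop outline at (573–713, 200–342). I'll use jig (492, −27.5) mm yaw 9° and stop origin (505, −221) heading 115.5°. My plan is to push on the tail with both fingers.

```bash
cat > go.py <<'E'
from h import *
import sys
def to(x,y,z,yaw):  # mm, deg (tool x heading): dp, twist from the present pose
    st=r.get_state(); M=R.from_quat(st['eef_rot'])
    G=R.from_euler('z',yaw,degrees=True)*R.from_euler('x',180,degrees=True)
    dp=M.inv().apply(np.array([x,y,z])-1000*st['tool_pos']); tw=(M.inv()*G).as_rotvec()
    print('dp',dp.round(1),'twist',tw.round(3),'t',round(st['clock'],2),'F',st['contact_force'].round(1))
if __name__=='__main__':
    to(*map(float,sys.argv[1:5]))
E
python3 go.py 560 -355 237 115.5
```

```text
dp [ 460.1 -147.6    0.8] twist [ 0.     0.    -1.777] t 2.0 F [ 0.3 -0.7  0.4]
```

Call:
step_arm --motion '[{"dp":[60,-20,0],"twist":[0,0,-0.18],"hand":-0.3},{"dp":[115,-37,0],"twist":[0,0,-0.36],"hand":-0.3},{"dp":[170,-55,0],"twist":[0,0,-0.54],"hand":-0.3},{"dp":[225,-73,0],"twist":[0,0,-0.72],"hand":-0.3},{"dp":[280,-90,0],"twist":[0,0,-0.9],"hand":-0.3}]'

```text
clock: 2.62
tool_pos: [0.4, -0.4527, 0.2381]
eef_rot: [0.841, 0.542, -0.0, 0.0]
contact_force: [-0.2, -0.1, 0.4]
opening: 0.457
finger_force: 0.0
```

```bash
python3 go.py 560 -355 237 115.5
```

```text
dp [155.1 105.3   1. ] twist [ 0.     0.001 -0.871] t 2.62 F [-0.2 -0.1  0.4]
```

Call:
step_arm --motion '[{"dp":[32,22,0],"twist":[0,0,-0.18],"hand":-0.3},{"dp":[64,43,0],"twist":[0,0,-0.36],"hand":-0.3},{"dp":[96,65,0],"twist":[0,0,-0.54],"hand":-0.3},{"dp":[128,86,0],"twist":[0,0,-0.72],"hand":-0.3},{"dp":[155,105,0],"twist":[0,0,-0.87],"hand":-0.3}]'

```text
clock: 3.25
tool_pos: [0.5601, -0.3558, 0.2378]
eef_rot: [0.534, 0.845, 0.0, 0.0]
contact_force: [0.4, -0.4, 0.8]
opening: 0.35
finger_force: 0.0
```

```bash
python3 go.py 560 -355 38 115.5
```

```text
dp [  0.7   0.2 199.8] twist [ 0.    -0.    -0.001] t 3.25 F [ 0.4 -0.4  0.8]
```

Call:
step_arm --motion '[{"dp":[0,0,45],"twist":[0,0,0],"hand":-0.3},{"dp":[0,0,95],"twist":[0,0,0],"hand":-0.3},{"dp":[0,0,145],"twist":[0,0,0],"hand":-0.3},{"dp":[0,0,180],"twist":[0,0,0],"hand":-0.3},{"dp":[0,0,200],"twist":[0,0,0],"hand":-0.3}]'

```text
clock: 3.88
tool_pos: [0.5579, -0.3566, 0.0358]
eef_rot: [0.537, 0.844, -0.0, -0.001]
contact_force: [-0.2, 0.2, 0.0]
opening: 0.349
finger_force: 0.0
```

Call:
step_arm --motion '[{"dp":[4,0,0],"twist":[0,0,0],"hand":-0.3},{"dp":[8,0,0],"twist":[0,0,0],"hand":-0.3},{"dp":[12,0,0],"twist":[0,0,0],"hand":-0.3},{"dp":[16,0,0],"twist":[0,0,0],"hand":-0.3},{"dp":[18,0,0],"twist":[0,0,0],"hand":-0.3}]'

```text
clock: 4.5
tool_pos: [0.5513, -0.3403, 0.0384]
eef_rot: [0.536, 0.844, -0.0, 0.0]
contact_force: [-0.0, 0.0, 0.4]
opening: 0.349
finger_force: 0.0
```

Call:
step_arm --motion '[{"dp":[2,0,0],"twist":[0,0,0],"hand":-0.3},{"dp":[4,0,0],"twist":[0,0,0],"hand":-0.3},{"dp":[6,0,0],"twist":[0,0,0],"hand":-0.3},{"dp":[8,0,0],"twist":[0,0,0],"hand":-0.3},{"dp":[10,0,0],"twist":[0,0,0],"hand":-0.3}]'

```text
clock: 5.12
tool_pos: [0.547, -0.3313, 0.0378]
eef_rot: [0.537, 0.844, -0.0, 0.0]
contact_force: [-0.1, -0.4, -1.0]
opening: 0.35
finger_force: 0.0
```

Run:
```python
from seg import *
st=r.get_state(); print(st['tool_pos'].round(4),st['contact_force'].round(1),st['clock'])
s=r.snapshot('top')
draw(s,(180,420,160,330),(.492,-.0275,9.),(.505,-.221,115.5),(.578,.0745,8.5),'ov2.png')
```

```text
[ 0.547  -0.3313  0.0378] [-0.1 -0.4 -1. ] 5.125
```

View pics/ov2.png

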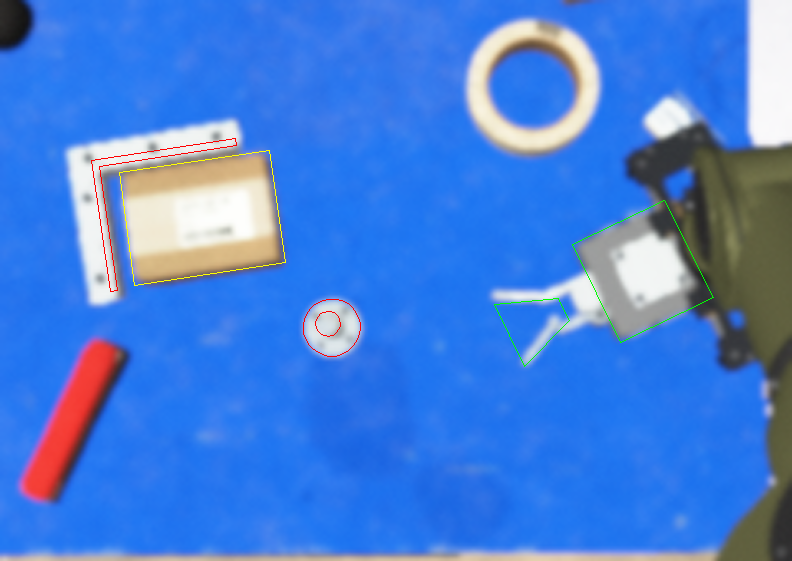

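The block hasn't moved yet. Its front-left corner is still at (578,243) and the gripper is right at the tail. I'll begin pushing with a clockwise turn.

Call:
step_arm --motion '[{"dp":[3,0,0],"twist":[0,0,0],"hand":-0.3},{"dp":[6,0,0],"twist":[0,0,0],"hand":-0.3},{"dp":[9,0,0],"twist":[0,0,0],"hand":-0.3},{"dp":[12,0,0],"twist":[0,0,0],"hand":-0.3},{"dp":[15,0,0],"twist":[0,0,0],"hand":-0.3}]'

```text
clock: 5.8
tool_pos: [0.5406, -0.3177, 0.0379]
eef_rot: [0.537, 0.844, 0.0, 0.0]
contact_force: [-0.5, -0.1, -0.2]
opening: 0.348
finger_force: 0.0
```

```bash
cat > pose2.py <<'E'
from seg import *
from scipy.optimize import minimize
# fit stop pose by its white top plate + jaws silhouette: optimise the overlap of the non-blue mask with the model
def model(s,p):
    x,y,a=p; a=np.radians(a); m=np.zeros((480*4,640*4),np.uint8)
    for pts,z in(([(-115,-45),(-30,-45),(-30,45),(-115,45)],36),([(-115,-45),(-30,-45),(-30,45),(-115,45)],3)):
        q=np.array(pts)/1000.; w=np.c_[x/1000+q[:,0]*np.cos(a)-q[:,1]*np.sin(a),y/1000+q[:,0]*np.sin(a)+q[:,1]*np.cos(a),np.full(4,z/1000.)]
        cv2.fillPoly(m,[(proj(s,w)*4+1.5).round().astype(int)],1)
    return cv2.resize(m.astype(np.float32),(640,480),interpolation=cv2.INTER_AREA)
def stopfit(p0,name=None,tail=False):
    s=r.snapshot('top'); h=cv2.cvtColor(s['pixels'],cv2.COLOR_RGB2HSV).astype(int)
    nb=((h[...,1]<100)).astype(np.uint8)  # grey/white
    bl=(h[...,0]>95)&(h[...,0]<125)&(h[...,1]>130)   # certainly bench
    core=cv2.morphologyEx(nb,cv2.MORPH_OPEN,np.ones((5,5),np.uint8))
    dark=(h[...,2]<70)|((h[...,0]>25)&(h[...,0]<60)&(h[...,1]>60)) # gripper: unknown
    dark=cv2.dilate(dark.astype(np.uint8),np.ones((3,3)))>0
    roi=model(s,p0)>0; roi=cv2.dilate(roi.astype(np.uint8),np.ones((17,17)))>0
    w=roi&~dark
    f=lambda p:(np.abs(model(s,p)-core)*w).sum()+0.01*abs(p[2]-p0[2])
    best=min((minimize(f,np.array(p0)+d,method='Nelder-Mead',options=dict(initial_simplex=np.array(p0)+d+np.array([[0,0,0],[8,0,0],[0,8,0],[0,0,6]]))) for d in([0,0,0],[-4,4,-4],[4,-4,4])),key=lambda o:o.fun)
    st=r.get_state(); p=best.x; t=(1000*st['tool_pos'][:2]-p[:2]); a=np.radians(p[2])
    print('stop',p.round(1),'err',round(best.fun,1),'TCP in stop',(t@[np.cos(a),np.sin(a)]).round(1),(t@[-np.sin(a),np.cos(a)]).round(1),'TCP',(st['tool_pos']*1000).round(1),'F',st['contact_force'].round(1),'t',round(st['clock'],2))
    d=np.array([492,-27.5])-p[:2]; print('post in stop',(d@[np.cos(a),np.sin(a)]).round(1),(d@[-np.sin(a),np.cos(a)]).round(1))
    if name: draw(s,(180,420,160,330),(.492,-.0275,9.),(p[0]/1000,p[1]/1000,p[2]),(.578,.0745,8.5),name)
    return p
if __name__=='__main__':
    import sys; stopfit([float(v) for v in sys.argv[1:4]],sys.argv[4] if len(sys.argv)>4 else None)
E
python3 pose2.py 502 -214 115.5
```

```text
stop [ 502.7 -218.   116.7] err 159.0 TCP in stop -105.5 10.9 TCP [ 540.4 -317.2   37.9] F [-0.9  0.5 -0.5] t 5.85
post in stop 175.0 -76.0
```

Run:
```python
from seg import *
s=r.snapshot('wrist'); a=s['pixels']; b=r.snapshot('scene')['pixels'][150:330,250:490]
I=np.hstack([cv2.resize(a,(400,300)),cv2.resize(b,(400,300))]); cv2.imwrite('pics/w1.png',I[...,::-1])
```

```text
(no output)
```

View pics/w1.png

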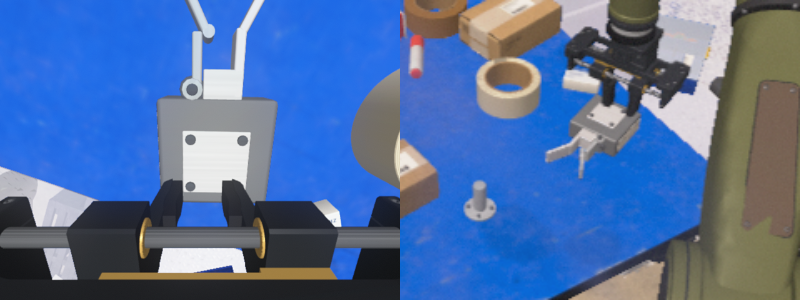

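The wrist view (left) shows both fingers behind the tail at (180,200) and (232,200). The block is square ahead of them, with the top face at (158–277, 98–200) and the jaws at the top. I'll fit the stop's pose from the wrist camera.

```bash
cat > wfit.py <<'E'
from seg import *
from scipy.optimize import minimize
import sys
B=[(-115,-45),(-30,-45),(-30,45),(-115,45)]
def mk(s,p,polys,k=2):
    x,y,a=p; a=np.radians(a); m=np.zeros((480*k,640*k),np.uint8)
    for pts,z in polys:
        q=np.array(pts)/1000.; w=np.c_[x/1000+q[:,0]*np.cos(a)-q[:,1]*np.sin(a),y/1000+q[:,0]*np.sin(a)+q[:,1]*np.cos(a),np.full(len(q),z/1000.)]
        cv2.fillPoly(m,[(proj(s,w)*k+.5).round().astype(int)],1)
    return cv2.resize(m.astype(np.float32),(640,480),interpolation=cv2.INTER_AREA)
def fit(p0,name=None):
    s=r.snapshot('wrist'); st=r.get_state(); h=cv2.cvtColor(s['pixels'],cv2.COLOR_RGB2HSV).astype(int)
    blue=(h[...,0]>95)&(h[...,0]<125)&(h[...,1]>110)
    ob=(~blue).astype(np.float32)
    dark=cv2.dilate((h[...,2]<60).astype(np.uint8),np.ones((7,7)))>0
    p=np.array(p0,float)
    for it in range(3):
        ign=mk(s,p,[([(-140,-80),(-92,-80),(-92,80),(-140,80)],36),([(-38,-30),(90,-60),(90,60),(-38,30)],25)])>0
        roi=mk(s,p,[([(-92,-70),(0,-70),(0,70),(-92,70)],25)])>0
        w=roi&~dark&~ign
        f=lambda q:(np.abs(mk(s,q,[(B,36),(B,1)])-ob)*w).sum()
        o=minimize(f,p,method='Nelder-Mead',options=dict(initial_simplex=p+np.array([[-3,-3,-2],[6,0,0],[0,6,0],[0,0,5]]))); p=o.x
    a=np.radians(p[2]); e=np.array([np.cos(a),np.sin(a)]); n=np.array([-e[1],e[0]]); T=1000*st['tool_pos']; t=T[:2]-p[:2]; d=np.array([492,-27.5])-p[:2]
    M=R.from_quat(st['eef_rot']).as_matrix(); yaw=np.degrees(np.arctan2(M[1,0],M[0,0]))
    print('stop',p.round(1),'err',round(o.fun),'/',w.sum(),'TCP',T.round(1),'yaw',yaw.round(1),'TCP in stop',(t@e).round(1),(t@n).round(1),'post in stop',(d@e).round(1),(d@n).round(1),'F',st['contact_force'].round(1),'t',round(st['clock'],2))
    if name:
        I=s['pixels'][...,::-1].copy()
        for z,c in((36,(0,255,0)),(1,(0,255,255))):
            cs=cv2.findContours((mk(s,p,[(B,z)])>.5).astype(np.uint8),0,1)[0]; cv2.drawContours(I,cs,-1,c,1)
        t=np.linspace(0,6.28,40)
        for R_,z in((.010,.055),(.024,.005)):
            cv2.polylines(I,[proj(s,np.c_[.492+R_*np.cos(t),-.0275+R_*np.sin(t),t*0+z]).astype(int)],True,(0,0,255),1)
        cv2.imwrite('pics/'+name,I)
    return p
if __name__=='__main__': fit([float(v) for v in sys.argv[1:4]],sys.argv[4] if len(sys.argv)>4 else None)
E
python3 wfit.py 498 -210 115.5 wf1.png
```

```text
stop [ 508.7 -220.5  113.7] err 1258 / 42986 TCP [ 540.7 -317.9   37.9] yaw 115.1 TCP in stop -102.0 9.9 post in stop 183.4 -62.5 F [-0.6  1.3 -0.1] t 6.0
```

View pics/wf1.png

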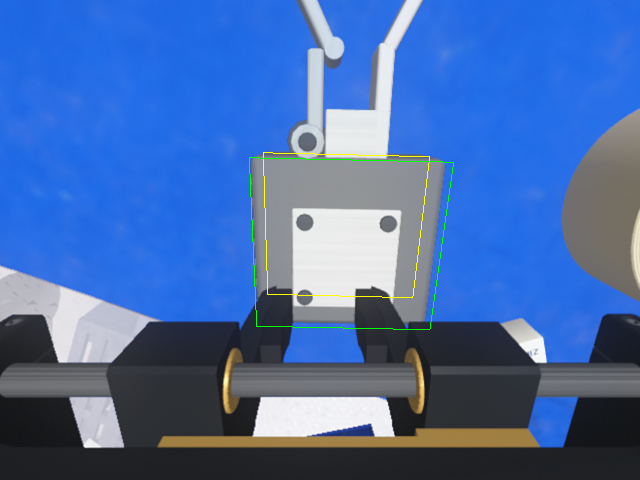

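Run:
```python
from seg import *
s=r.snapshot('wrist'); st=r.get_state(); print(np.array(s['mount']).round(3), r.tip_reach)
for z in(0,.003,.022): 
    M=R.from_quat(st['eef_rot'])
    for y in(-.015,.015): print(z,y,proj(s,M.apply([0,y,z])+st['tool_pos']).round(0))
W=cloud(s)
for u,v in((275,300),(372,300),(275,330),(350,240),(270,240),(320,50),(345,320),(440,240),(180,200),(340,345)): print((u,v),(W[v,u]*1000).round(1))
```

```text
[[-0.    -0.95  -0.312  0.083]
 [ 1.     0.    -0.002 -0.   ]
 [ 0.002 -0.312  0.95  -0.147]
 [ 0.     0.     0.     1.   ]] 0.022
0 -0.015 [[294. 307.]]
0 0.015 [[355. 307.]]
0.003 -0.015 [[295. 304.]]
0.003 0.015 [[354. 304.]]
0.022 -0.015 [[298. 287.]]
0.022 0.015 [[351. 287.]]
(275, 300) [ 515.9 -317.9   50.4]
(372, 300) [ 555.5 -299.1   50.8]
(275, 330) [ 518.8 -315.9   75.3]
(350, 240) [ 536.5 -281.1   38. ]
(270, 240) [ 502.7 -297.8   35.5]
(320, 50) [ 490.5 -215.3   34.1]
(345, 320) [ 554.  -321.5   35.6]
(440, 240) [ 593.  -268.8   -1.3]
(180, 200) [ 4.473e+02 -3.103e+02  4.000e-01]
(340, 345) [ 571.2 -358.9   -0.8]
```

Run:
```python
from seg import *
s=r.snapshot('wrist'); W=cloud(s); st=r.get_state(); M=R.from_quat(st['eef_rot'])
print(st['tool_pos'],st['contact_force'])
for u in(275,375):
    for v in range(270,345,6): print((u,v),(W[v,u]*1000).round(0),'tool',(M.inv().apply(W[v,u]-st['tool_pos'])*1000).round(0))
```

```text
[ 0.5406753  -0.31805906  0.03780612] [-0.37894447 -0.546012    0.4140786 ]
(275, 270) [ 511. -311.   36.] tool [ 19. -24.   2.]
(275, 276) [ 512. -314.   36.] tool [ 16. -24.   2.]
(275, 282) [ 513. -317.   36.] tool [ 13. -24.   1.]
(275, 288) [ 514. -317.   42.] tool [ 12. -24.  -4.]
(275, 294) [ 515. -318.   45.] tool [ 11. -23.  -7.]
(275, 300) [ 516. -318.   50.] tool [ 11. -22. -13.]
(275, 306) [ 517. -318.   55.] tool [ 10. -22. -17.]
(275, 312) [ 517. -317.   61.] tool [ 11. -21. -23.]
(275, 318) [ 518. -317.   66.] tool [ 11. -20. -28.]
(275, 324) [ 518. -317.   70.] tool [ 11. -20. -32.]
(275, 330) [ 519. -316.   75.] tool [ 11. -19. -37.]
(275, 336) [ 519. -317.   78.] tool [ 10. -19. -40.]
(275, 342) [ 520. -316.   82.] tool [ 11. -18. -44.]
(375, 270) [ 554. -290.   38.] tool [20. 24. -0.]
(375, 276) [ 556. -292.   38.] tool [17. 24. -0.]
(375, 282) [ 557. -295.   38.] tool [14. 25.  0.]
(375, 288) [ 557. -297.   41.] tool [12. 24. -3.]
(375, 294) [ 557. -297.   47.] tool [12. 23. -9.]
(375, 300) [ 556. -298.   53.] tool [ 12.  22. -15.]
(375, 306) [ 556. -299.   55.] tool [ 10.  22. -18.]
(375, 312) [ 556. -299.   61.] tool [ 11.  21. -23.]
(375, 318) [ 555. -300.   66.] tool [ 11.  21. -28.]
(375, 324) [ 554. -300.   70.] tool [ 11.  20. -33.]
(375, 330) [ 554. -300.   74.] tool [ 10.  19. -36.]
(375, 336) [ 553. -300.   79.] tool [ 11.  19. -41.]
(375, 342) [ 553. -301.   82.] tool [ 11.  18. -44.]
```

The pictures and depth put the fingers' front faces 20 mm past the tail edge, with no force and the block barely moved. That doesn't add up, so I'll back off and check where the fingertips really are.

Call:
step_arm --motion '[{"dp":[-10,0,0],"twist":[0,0,0],"hand":-0.3},{"dp":[-20,0,0],"twist":[0,0,0],"hand":-0.3},{"dp":[-30,0,0],"twist":[0,0,0],"hand":-0.3},{"dp":[-40,0,0],"twist":[0,0,0],"hand":-0.3},{"dp":[-40,0,0],"twist":[0,0,0],"hand":-0.3}]'

```text
clock: 6.72
tool_pos: [0.5578, -0.3553, 0.0377]
eef_rot: [0.537, 0.843, -0.0, 0.0]
contact_force: [0.2, -0.4, 0.3]
opening: 0.348
finger_force: 0.0
```

Run:
```python
from seg import *
s=r.snapshot('wrist'); save(s,'w2.png'); W=cloud(s); st=r.get_state(); M=R.from_quat(st['eef_rot'])
print(st['tool_pos'],st['contact_force'])
u=275
for v in range(240,312,6): print((u,v),(W[v,u]*1000).round(0),'tool',(M.inv().apply(W[v,u]-st['tool_pos'])*1000).round(0))
```

```text
[ 0.55759407 -0.35440712  0.03769808] [-0.05748608  0.11468811 -0.0351052 ]
(275, 240) [ 522. -333.   36.] tool [ 35. -23.   1.]
(275, 246) [ 523. -336.   35.] tool [ 31. -24.   3.]
(275, 252) [ 525. -353.    0.] tool [ 15. -29.  38.]
(275, 258) [ 526. -357.   -1.] tool [ 11. -30.  39.]
(275, 264) [ 528. -360.   -1.] tool [  7. -30.  39.]
(275, 270) [ 529. -363.    1.] tool [  4. -30.  37.]
(275, 276) [ 530. -366.    2.] tool [  1. -30.  36.]
(275, 282) [ 532. -371.   -1.] tool [ -5. -30.  39.]
(275, 288) [ 531. -353.   42.] tool [ 13. -23.  -5.]
(275, 294) [ 532. -354.   45.] tool [ 11. -23.  -7.]
(275, 300) [ 533. -354.   51.] tool [ 11. -22. -13.]
(275, 306) [ 533. -354.   56.] tool [ 11. -22. -19.]
```

View pics/w2.png

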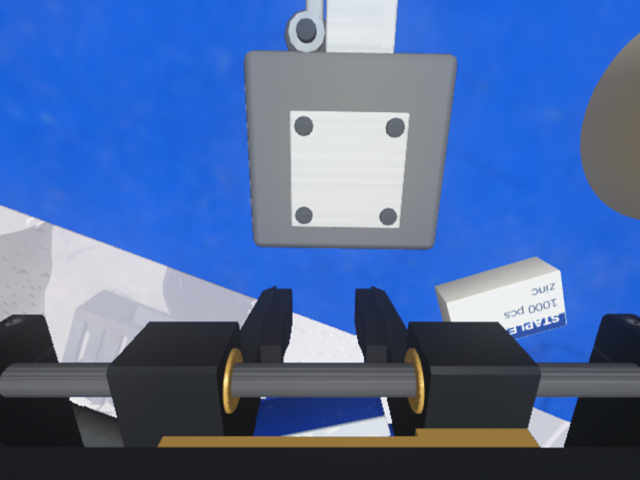

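The wrist view shows the fingers ending at row 288, which means the visible tips are about level with the TCP rather than 22 mm ahead of it. I'll check with the scene camera.

Run:
```python
from seg import *
st=r.get_state(); M=R.from_quat(st['eef_rot'])
for c in('scene','wrist'):
    s=r.snapshot(c); W=cloud(s); L=(W-st['tool_pos'])@M.as_matrix()*1000
    m=(abs(L[...,0])<22)&(abs(L[...,1])<45)&(L[...,2]>-45)&(W[...,2]>.006)
    P=L[m]; 
    for z in range(-45,40,5):
        q=P[(P[:,2]>=z)&(P[:,2]<z+5)]
        if len(q): print(c,z,len(q),'x',q[:,0].min().round(),q[:,0].max().round(),'y',q[:,1].min().round(),q[:,1].max().round())
```

```text
scene -45 26 x -8.0 14.0 y -32.0 34.0
scene -40 17 x -4.0 14.0 y -29.0 33.0
scene -35 20 x -8.0 14.0 y -30.0 32.0
scene -30 24 x -9.0 15.0 y -29.0 32.0
scene -25 24 x -10.0 13.0 y -29.0 32.0
scene -20 19 x -10.0 13.0 y -28.0 30.0
scene -15 20 x -5.0 13.0 y -27.0 30.0
scene -10 14 x -11.0 14.0 y -26.0 31.0
scene -5 6 x 6.0 11.0 y -17.0 26.0
scene 25 1 x -18.0 -18.0 y -45.0 -45.0
scene 30 5 x -21.0 10.0 y -31.0 14.0
wrist -45 768 x 1.0 14.0 y -31.0 31.0
wrist -40 609 x 10.0 14.0 y -32.0 32.0
wrist -35 571 x -6.0 14.0 y -32.0 31.0
wrist -30 651 x -7.0 14.0 y -31.0 31.0
wrist -25 698 x -7.0 14.0 y -31.0 30.0
wrist -20 476 x -7.0 14.0 y -30.0 30.0
wrist -15 423 x -6.0 14.0 y -30.0 29.0
wrist -10 363 x -6.0 14.0 y -29.0 29.0
wrist -5 248 x -7.0 14.0 y -27.0 27.0
wrist 0 6 x 11.0 13.0 y -24.0 23.0
```

The scene camera confirms it: the tips are at about the TCP's height, so the reported `tip_reach` doesn't match the arm. The fingers passed over the block without touching it. I'll lower 22 mm and push from there.

Call:
step_arm --motion '[{"dp":[0,0,6],"twist":[0,0,0],"hand":-0.3},{"dp":[0,0,11],"twist":[0,0,0],"hand":-0.3},{"dp":[0,0,16],"twist":[0,0,0],"hand":-0.3},{"dp":[0,0,20],"twist":[0,0,0],"hand":-0.3},{"dp":[0,0,22],"twist":[0,0,0],"hand":-0.3}]'

```text
clock: 7.5
tool_pos: [0.5575, -0.354, 0.0154]
eef_rot: [0.537, 0.844, -0.0, -0.0]
contact_force: [0.8, -0.5, 0.3]
opening: 0.351
finger_force: 0.0
```

```bash
python3 wfit.py 505 -221 115.5
```

```text
stop [ 508.2 -221.   114.4] err 2504 / 65024 TCP [ 557.4 -354.    15.4] yaw 115.1 TCP in stop -141.4 10.0 post in stop 183.0 -65.1 F [-0.1 -0.3 -0.1] t 7.55
```

Call:
step_arm --motion '[{"dp":[4,0,0],"twist":[0,0,0],"hand":-0.3},{"dp":[8,0,0],"twist":[0,0,0],"hand":-0.3},{"dp":[11,0,0],"twist":[0,0,0],"hand":-0.3},{"dp":[13,0,0],"twist":[0,0,0],"hand":-0.3},{"dp":[15,0,0],"twist":[0,0,0],"hand":-0.3}]'

```text
clock: 8.18
tool_pos: [0.5512, -0.3404, 0.0159]
eef_rot: [0.537, 0.844, -0.0, 0.0]
contact_force: [-0.2, -0.2, -1.1]
opening: 0.347
finger_force: 0.0
```

Call:
step_arm --motion '[{"dp":[4.8,-1.7,0],"twist":[0,0,0.03],"hand":-0.3},{"dp":[9.6,-3.2,0],"twist":[0,0,0.06],"hand":-0.3},{"dp":[14.5,-4.6,0],"twist":[0,0,0.09],"hand":-0.3},{"dp":[19.4,-5.9,0],"twist":[0,0,0.12],"hand":-0.3},{"dp":[24.3,-7,0],"twist":[0,0,0.15],"hand":-0.3}]'

```text
clock: 8.8
tool_pos: [0.5343, -0.3214, 0.0159]
eef_rot: [0.599, 0.801, -0.0, 0.0]
contact_force: [0.1, -1.5, -0.2]
opening: 0.352
finger_force: 1.0
```

```bash
python3 wfit.py 500 -197 107
```

```text
stop [ 508.2 -196.7  106.5] err 2128 / 66061 TCP [ 534.  -320.6   15.9] yaw 106.4 TCP in stop -126.1 10.5 post in stop 166.8 -32.6 F [ 0.5 -1.3 -0.1] t 8.85
```

Call:
step_arm --motion '[{"dp":[4.8,-1.7,0],"twist":[0,0,0.03],"hand":-0.3},{"dp":[9.6,-3.2,0],"twist":[0,0,0.06],"hand":-0.3},{"dp":[14.5,-4.6,0],"twist":[0,0,0.09],"hand":-0.3},{"dp":[19.4,-5.9,0],"twist":[0,0,0.12],"hand":-0.3},{"dp":[24.3,-7,0],"twist":[0,0,0.15],"hand":-0.3}]'

```text
clock: 9.48
tool_pos: [0.5208, -0.3, 0.0159]
eef_rot: [0.657, 0.753, -0.0, 0.0]
contact_force: [0.6, -2.8, 0.4]
opening: 0.354
finger_force: 1.4
```

```bash
python3 wfit.py 508 -172 98 wf3.png
```

```text
stop [ 511.8 -172.9   97.7] err 2115 / 66049 TCP [ 520.6 -299.    15.9] yaw 97.8 TCP in stop -126.2 8.2 post in stop 146.7 0.1 F [-0.8 -1.7  0.1] t 9.53
```

View pics/wf3.png

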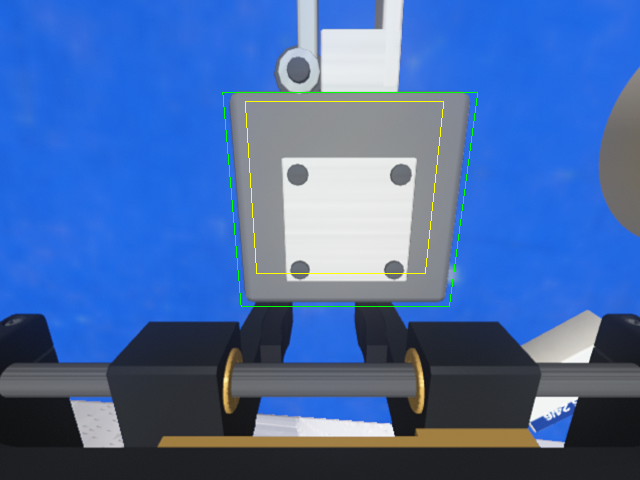

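The block is square on the fingers and the post is 147 mm dead ahead on its axis. I'll push straight.

Call:
step_arm --motion '[{"dp":[7,0,0],"twist":[0,0,0],"hand":-0.3},{"dp":[16,0,0],"twist":[0,0,0],"hand":-0.3},{"dp":[25,0,0],"twist":[0,0,0],"hand":-0.3},{"dp":[34,0,0],"twist":[0,0,0],"hand":-0.3},{"dp":[42,0,0],"twist":[0,0,0],"hand":-0.3}]'

```text
clock: 10.15
tool_pos: [0.5151, -0.2577, 0.0158]
eef_rot: [0.657, 0.754, 0.0, -0.0]
contact_force: [0.1, -2.8, 0.6]
opening: 0.35
finger_force: 1.4
```

Call:
step_arm --motion '[{"dp":[9,0,0],"twist":[0,0,0],"hand":-0.3},{"dp":[18,0,0],"twist":[0,0,0],"hand":-0.3},{"dp":[26,0,0],"twist":[0,0,0],"hand":-0.3},{"dp":[34,0,0],"twist":[0,0,0],"hand":-0.3},{"dp":[40,0,0],"twist":[0,0,0],"hand":-0.3}]'

```text
clock: 10.78
tool_pos: [0.5096, -0.2183, 0.0158]
eef_rot: [0.657, 0.754, -0.0, -0.0]
contact_force: [1.5, -2.9, 0.6]
opening: 0.351
finger_force: 1.4
```

```bash
python3 wfit.py 500.5 -91 98 wf4.png
```

```text
stop [499.2 -91.5  98.1] err 2130 / 66225 TCP [ 509.6 -217.2   15.8] yaw 98.0 TCP in stop -125.9 7.4 post in stop 64.4 -1.9 F [ 0.3 -1.6  0.3] t 10.82
```

Call:
step_arm --motion '[{"dp":[6,0,0],"twist":[0,0,0],"hand":-0.3},{"dp":[12,0,0],"twist":[0,0,0],"hand":-0.3},{"dp":[18,0,0],"twist":[0,0,0],"hand":-0.3},{"dp":[23,0,0],"twist":[0,0,0],"hand":-0.3},{"dp":[27,0,0],"twist":[0,0,0],"hand":-0.3}]'

```text
clock: 11.45
tool_pos: [0.5059, -0.1918, 0.0158]
eef_rot: [0.657, 0.754, -0.0, -0.0]
contact_force: [-0.4, -1.8, -0.5]
opening: 0.348
finger_force: 1.2
```

Call:
step_arm --motion '[{"dp":[3,0,0],"twist":[0,0,0],"hand":-0.3},{"dp":[6,0,0],"twist":[0,0,0],"hand":-0.3},{"dp":[9,0,0],"twist":[0,0,0],"hand":-0.3},{"dp":[12,0,0],"twist":[0,0,0],"hand":-0.3},{"dp":[14,0,0],"twist":[0,0,0],"hand":-0.3}]'

```text
clock: 12.08
tool_pos: [0.504, -0.178, 0.0158]
eef_rot: [0.657, 0.754, 0.0, -0.0]
contact_force: [0.1, -2.3, 0.7]
opening: 0.347
finger_force: 1.0
```

```bash
python3 wfit.py 494 -51 98
```

```text
stop [495.6 -51.5  97.8] err 2159 / 66257 TCP [ 504.  -177.7   15.8] yaw 97.9 TCP in stop -126.1 8.8 post in stop 24.3 0.3 F [ 0.6 -0.3  0.1] t 12.12
```

Call:
step_arm --motion '[{"dp":[2,0,0],"twist":[0,0,0],"hand":-0.3},{"dp":[4,0,0],"twist":[0,0,0],"hand":-0.3},{"dp":[6,0,0],"twist":[0,0,0],"hand":-0.3},{"dp":[8,0,0],"twist":[0,0,0],"hand":-0.3},{"dp":[10,0,0],"twist":[0,0,0],"hand":-0.3}]'

```text
clock: 12.75
tool_pos: [0.501, -0.1742, 0.0159]
eef_rot: [0.658, 0.753, -0.004, 0.001]
contact_force: [-1.5, -14.0, 1.4]
opening: 0.346
finger_force: 6.8
```

Call:
step_arm --motion '[{"dp":[1.5,0,0],"twist":[0,0,0],"hand":-0.3},{"dp":[3,0,0],"twist":[0,0,0],"hand":-0.3},{"dp":[4.5,0,0],"twist":[0,0,0],"hand":-0.3},{"dp":[6,0,0],"twist":[0,0,0],"hand":-0.3},{"dp":[7,0,0],"twist":[0,0,0],"hand":-0.3}]'

```text
clock: 13.38
tool_pos: [0.5016, -0.1615, 0.0158]
eef_rot: [0.657, 0.754, -0.0, -0.0]
contact_force: [0.7, -1.5, -0.9]
opening: 0.344
finger_force: 1.2
```

```bash
python3 wfit.py 493 -35 98
```

```text
stop [490.5 -35.3  97.9] err 2151 / 66384 TCP [ 501.6 -160.9   15.8] yaw 97.9 TCP in stop -125.9 6.2 post in stop 7.5 -2.5 F [ 0.6 -1.9 -0.9] t 13.43
```

Force rose to 14 N and then dropped, so the post has passed the nose. I'll press on gently to the seat.

Call:
step_arm --motion '[{"dp":[1.5,0,0],"twist":[0,0,0],"hand":-0.3},{"dp":[3,0,0],"twist":[0,0,0],"hand":-0.3},{"dp":[4.5,0,0],"twist":[0,0,0],"hand":-0.3},{"dp":[6,0,0],"twist":[0,0,0],"hand":-0.3},{"dp":[7,0,0],"twist":[0,0,0],"hand":-0.3}]'

```text
clock: 14.05
tool_pos: [0.5007, -0.1543, 0.0158]
eef_rot: [0.657, 0.754, 0.0, -0.0]
contact_force: [0.0, -1.4, -0.9]
opening: 0.349
finger_force: 0.8
```

Call:
step_arm --motion '[{"dp":[1,0,0],"twist":[0,0,0],"hand":-0.3},{"dp":[2,0,0],"twist":[0,0,0],"hand":-0.3},{"dp":[3,0,0],"twist":[0,0,0],"hand":-0.3}]'

```text
clock: 14.42
tool_pos: [0.5005, -0.1526, 0.0159]
eef_rot: [0.657, 0.754, -0.001, 0.001]
contact_force: [0.9, -4.3, 0.2]
opening: 0.346
finger_force: 2.5
```

```bash
python3 wfit.py 492 -28 98
```

```text
stop [492.1 -26.4  97.8] err 2122 / 66179 TCP [ 500.4 -152.6   15.9] yaw 97.9 TCP in stop -126.1 8.7 post in stop -1.0 0.2 F [ 0.9 -4.5 -0.8] t 14.47
```

Call:
step_arm --motion '[{"dp":[1,0,0],"twist":[0,0,0],"hand":-0.3},{"dp":[2,0,0],"twist":[0,0,0],"hand":-0.3},{"dp":[3,0,0],"twist":[0,0,0],"hand":-0.3},{"dp":[3,0,0],"twist":[0,0,0],"hand":-0.3}]'

```text
clock: 14.98
tool_pos: [0.5001, -0.1526, 0.016]
eef_rot: [0.658, 0.753, -0.002, 0.002]
contact_force: [1.3, -9.1, -0.7]
opening: 0.352
finger_force: 4.8
```

```bash
python3 wfit.py 492 -26 98
python3 - <<'E'
from seg import *
s=r.snapshot('scene'); I=s['pixels'][200:330,230:400,::-1]; cv2.imwrite('pics/sc3.png',cv2.resize(I,None,fx=4.5,fy=4.5,interpolation=cv2.INTER_CUBIC))
E
```

```text
stop [490.4 -26.8  97.8] err 2161 / 66408 TCP [ 500.1 -152.6   16. ] yaw 97.7 TCP in stop -125.9 7.5 post in stop -0.9 -1.5 F [ 0.8 -9.7 -0.7] t 15.03
```

View pics/sc3.png

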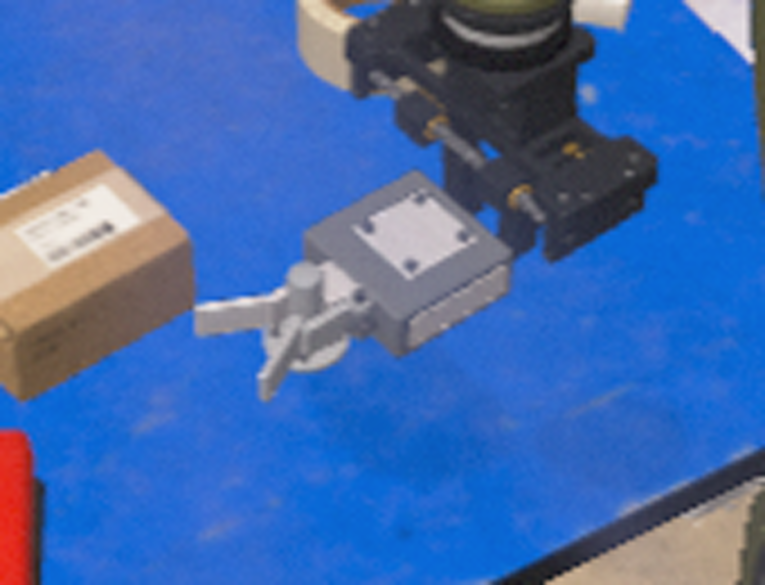

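The post stands enclosed by the jaws at (300,300), and the block stayed put under a 9 N push, so it is clipped home. That was my last picture, so from here I'll use numbers. I'll back off, rise, and move round to the block's +y flank.

Call:
step_arm --motion '[{"dp":[-10,0,0],"twist":[0,0,0],"hand":-0.3},{"dp":[-25,0,0],"twist":[0,0,0],"hand":-0.3},{"dp":[-30,0,-30],"twist":[0,0,0],"hand":-0.3},{"dp":[-30,0,-60],"twist":[0,0,0],"hand":-0.3},{"dp":[-30,0,-80],"twist":[0,0,0],"hand":-0.3}]'

```text
clock: 15.7
tool_pos: [0.5043, -0.1786, 0.0971]
eef_rot: [0.657, 0.754, 0.001, 0.0]
contact_force: [0.5, 0.4, -0.5]
opening: 0.347
finger_force: 0.0
```

```bash
python3 go.py 420 -132 96 7.8; python3 -c "
from h import *
print(r.get_state()['q'].round(2))"
```

```text
dp [ 57.7 -77.1   1. ] twist [ 1.000e-03 -2.000e-03  1.573e+00] t 15.7 F [ 0.5  0.4 -0.5]
[ 0.48  0.81 -0.37  1.95  0.59  0.49 -0.18]
```

Call:
step_arm --motion '[{"dp":[10,-14,0],"twist":[0,0,0.18],"hand":-0.3},{"dp":[18,-25,0],"twist":[0,0,0.36],"hand":-0.3},{"dp":[26,-36,0],"twist":[0,0,0.54],"hand":-0.3},{"dp":[34,-47,0],"twist":[0,0,0.72],"hand":-0.3},{"dp":[40,-57,0],"twist":[0,0,0.9],"hand":-0.3}]'

```text
clock: 16.32
tool_pos: [0.4417, -0.1461, 0.0958]
eef_rot: [0.92, 0.391, 0.0, -0.0]
contact_force: [0.2, -0.7, -1.1]
opening: 0.349
finger_force: 0.0
```

```bash
python3 go.py 420 -132 96 7.8
```

```text
dp [ -4.9 -25.4  -0.2] twist [-0.001 -0.     0.668] t 16.32 F [ 0.2 -0.7 -1.1]
```

Call:
step_arm --motion '[{"dp":[-1,-7,0],"twist":[0,0,0.17],"hand":-0.3},{"dp":[-2,-13,0],"twist":[0,0,0.34],"hand":-0.3},{"dp":[-4,-20,0],"twist":[0,0,0.51],"hand":-0.3},{"dp":[-5,-25,0],"twist":[0,0,0.668],"hand":-0.3},{"dp":[-5,-25,0],"twist":[0,0,0.668],"hand":-0.3}]'

```text
clock: 16.95
tool_pos: [0.4203, -0.1326, 0.0957]
eef_rot: [0.997, 0.071, -0.0, -0.0]
contact_force: [-0.4, -0.2, -0.1]
opening: 0.353
finger_force: 0.0
```

```bash
python3 go.py 420 -132 18 7.8; python3 wfit.py 492 -27 98
```

```text
dp [-0.2 -0.5 77.7] twist [-0.001  0.     0.007] t 16.95 F [-0.4 -0.2 -0.1]
stop [489.6 -28.3  98. ] err 639 / 27774 TCP [ 420.7 -132.8   95.7] yaw 8.3 TCP in stop -93.9 82.9 post in stop 0.4 -2.5 F [-0.2  0.2 -0.2] t 17.0
```

Call:
step_arm --motion '[{"dp":[0,-6,20],"twist":[0,0,0],"hand":-0.3},{"dp":[0,-12,40],"twist":[0,0,0],"hand":-0.3},{"dp":[0,-12,60],"twist":[0,0,0],"hand":-0.3},{"dp":[0,-12,72],"twist":[0,0,0],"hand":-0.3},{"dp":[0,-12,78],"twist":[0,0,0],"hand":-0.3}]'

```text
clock: 17.62
tool_pos: [0.4256, -0.1239, 0.0274]
eef_rot: [0.997, 0.072, -0.008, -0.002]
contact_force: [-0.8, -0.2, 0.3]
opening: 0.352
finger_force: 0.0
```

Call:
step_arm --motion '[{"dp":[5,0,0],"twist":[0,0,0],"hand":-0.3},{"dp":[10,0,0],"twist":[0,0,0],"hand":-0.3},{"dp":[15,0,0],"twist":[0,0,0],"hand":-0.3},{"dp":[19,0,0],"twist":[0,0,0],"hand":-0.3},{"dp":[22,0,0],"twist":[0,0,0],"hand":-0.3}]'

```text
clock: 18.25
tool_pos: [0.447, -0.1206, 0.0279]
eef_rot: [0.997, 0.07, -0.008, -0.002]
contact_force: [1.3, 0.2, -0.7]
opening: 0.349
finger_force: 0.0
```

```bash
cat > arc.py <<'E'
# rows to swing the tool about the post by deg (CCW), n rows, from the present pose (plus push-in mm along tool x)
from h import *
import sys
st=r.get_state(); M=R.from_quat(st['eef_rot']); c=np.array([.492,-.0275,st['tool_pos'][2]])
L=M.inv().apply(c-st['tool_pos'])*1000; X=M.as_matrix()[:,0]; yaw=np.degrees(np.arctan2(X[1],X[0]))
print('post in tool',L.round(1),'yaw',yaw.round(1),'F',st['contact_force'].round(1),'t',st['clock'])
deg=float(sys.argv[1]); n=int(sys.argv[2])
for i in range(1,n+1):
    a=-np.radians(deg*i/n); Q=R.from_rotvec([0,0,a]); print((L-Q.apply(L)).round(1)[:2],round(a,3))
E
python3 arc.py 20 5
```

```text
post in tool [ 57.7 -85.9  -0.6] yaw 8.1 F [ 1.3  0.2 -0.7] t 18.25
[6.1 3.8] -0.07
[12.5  7.2] -0.14
[19.1 10.1] -0.209
[25.9 12.6] -0.279
[32.8 14.6] -0.349
```

```bash
python3 go.py 447 -120 18 8; python3 -c "
from h import *
s=r.get_state();print(s['q'].round(3),s['tool_pos'])"
```

```text
dp [ 0.3 -0.6  9.9] twist [-0.004  0.016  0.001] t 18.25 F [ 1.3  0.2 -0.7]
[ 0.207  0.895 -0.07   2.168  0.521  0.112 -1.786] [ 0.44695626 -0.12061302  0.02794616]
```

Call:
step_arm --motion '[{"dp":[6,3.8,0],"twist":[0,0,-0.07],"hand":-0.3},{"dp":[12.5,7.2,0],"twist":[0,0,-0.14],"hand":-0.3},{"dp":[19,10,1],"twist":[0,0,-0.21],"hand":-0.3},{"dp":[26,12.6,3],"twist":[0,0,-0.28],"hand":-0.3},{"dp":[33,14.6,5],"twist":[0,0,-0.35],"hand":-0.3}]'

```text
clock: 18.88
tool_pos: [0.4792, -0.1318, 0.0222]
eef_rot: [0.97, 0.243, -0.01, -0.003]
contact_force: [-3.5, -1.8, 3.6]
opening: 0.348
finger_force: 1.7
```

```bash
python3 wfit.py 492 -27 118; python3 arc.py 20 5; python3 -c "
from h import *
s=r.get_state();print(s['q'].round(3),s['eef_rot'].round(3))"
```

```text
stop [493.  -29.6 115.2] err 993 / 54654 TCP [ 480.8 -131.8   22. ] yaw 28.3 TCP in stop -87.3 54.5 post in stop 2.3 0.0 F [-0.2 -1.5  0.7] t 18.93
post in tool [ 59.2 -86.5  -0.2] yaw 28.3 F [-0.2 -1.5  0.7] t 18.925
[6.2 3.9] -0.07
[12.6  7.4] -0.14
[19.3 10.4] -0.209
[26.1 13. ] -0.279
[33.2 15. ] -0.349
[ 0.287  0.919 -0.187  2.058  0.674  0.244 -1.567] [ 0.97   0.244 -0.009 -0.003]
```

Call:
step_arm --motion '[{"dp":[6,3.9,0],"twist":[0,0.005,-0.07],"hand":-0.3},{"dp":[12.6,7.4,0],"twist":[0,0.01,-0.14],"hand":-0.3},{"dp":[19.3,10.4,1],"twist":[0,0.016,-0.21],"hand":-0.3},{"dp":[26,13,2],"twist":[0,0.018,-0.28],"hand":-0.3},{"dp":[33,15,3],"twist":[0,0.018,-0.35],"hand":-0.3}]'

```text
clock: 19.55
tool_pos: [0.516, -0.1297, 0.0186]
eef_rot: [0.913, 0.408, -0.0, -0.006]
contact_force: [-2.7, -2.5, 2.7]
opening: 0.352
finger_force: 1.6
```

```bash
python3 wfit.py 492 -27 136; python3 arc.py 20 5; python3 go.py 500 -100 18 48
```

```text
stop [493.7 -28.9 135.5] err 1507 / 55265 TCP [ 517.6 -129.1   18.5] yaw 48.3 TCP in stop -87.3 54.7 post in stop 2.2 0.2 F [ 0.6 -0.5 -0.6] t 19.6
post in tool [ 58.8 -86.7   1.3] yaw 48.3 F [ 0.6 -0.5 -0.6] t 19.6
[6.2 3.9] -0.07
[12.6  7.3] -0.14
[19.3 10.3] -0.209
[26.2 12.9] -0.279
[33.2 14.9] -0.349
dp [ 10.  -32.5   0.9] twist [-0.01  -0.007  0.005] t 19.6 F [ 0.6 -0.5 -0.6]
```

Call:
step_arm --motion '[{"dp":[6,3.9,0],"twist":[0,0,-0.07],"hand":-0.3},{"dp":[12.6,7.4,0],"twist":[0,0,-0.14],"hand":-0.3},{"dp":[19.3,10.4,0],"twist":[0,0,-0.21],"hand":-0.3},{"dp":[26,13,0],"twist":[0,0,-0.28],"hand":-0.3},{"dp":[33,15,0],"twist":[0,0,-0.35],"hand":-0.3}]'

```text
clock: 20.23
tool_pos: [0.5504, -0.1138, 0.0186]
eef_rot: [0.828, 0.561, 0.002, -0.006]
contact_force: [-0.6, -1.1, -1.3]
opening: 0.352
finger_force: 0.4
```

```bash
python3 wfit.py 492 -27 156; python3 arc.py 14 5; python3 go.py 500 -100 18 68
```

```text
stop [493.6 -27.3 156.1] err 3455 / 54497 TCP [ 551.5 -112.9   18.7] yaw 68.4 TCP in stop -87.5 54.8 post in stop 1.4 0.8 F [ 1.  -0.9 -1.6] t 20.27
post in tool [ 57.5 -86.7   1.3] yaw 68.4 F [ 1.  -0.9 -1.6] t 20.275
[4.3 2.7] -0.049
[8.7 5.2] -0.098
[13.3  7.5] -0.147
[17.9  9.5] -0.195
[22.7 11.3] -0.244
dp [ -7.  -52.6   0.9] twist [-0.007 -0.012  0.007] t 20.27 F [ 1.  -0.9 -1.6]
```

Call:
step_arm --motion '[{"dp":[4.3,2.7,0],"twist":[0,0,-0.05],"hand":-0.3},{"dp":[8.7,5.2,0],"twist":[0,0,-0.1],"hand":-0.3},{"dp":[13.3,7.5,0],"twist":[0,0,-0.147],"hand":-0.3},{"dp":[18,9.5,0],"twist":[0,0,-0.195],"hand":-0.3},{"dp":[22.7,11.3,0],"twist":[0,0,-0.244],"hand":-0.3}]'

```text
clock: 20.9
tool_pos: [0.5696, -0.0966, 0.0188]
eef_rot: [0.753, 0.658, 0.003, -0.006]
contact_force: [0.3, -1.2, 0.1]
opening: 0.352
finger_force: 0.5
```

```bash
cat > cart.py <<'E'
from seg import *
s=r.snapshot('top'); h=cv2.cvtColor(s['pixels'],cv2.COLOR_RGB2HSV).astype(int); W=cloud(s); x,y=W[...,0],W[...,1]
ca=(h[...,0]<25)&(h[...,1]>40)&(x>.47)&(x<.68)&(y>-.02)&(y<.19)&(W[...,2]>.05)
c,sz,a,_=rect(s,ca,.064); a9=np.radians(9); d=c-np.array([492,-27.5]); print('carton',c,sz,a,'in jig',(d@[np.cos(a9),np.sin(a9)]).round(1),(d@[-np.sin(a9),np.cos(a9)]).round(1))
E
python3 cart.py;python3 wfit.py 492 -27 170; python3 arc.py 8 5
```

```text
carton [578.   75.2] [ 90.6 115.9] 8.9 in jig 101.0 88.0
stop [493.1 -27.7 170.7] err 8404 / 52900 TCP [569.9 -95.8  18.9] yaw 82.2 TCP in stop -86.8 54.8 post in stop 1.1 -0.1 F [-0.   0.4  0.8] t 21.0
post in tool [ 57.2 -86.4   1.1] yaw 82.2 F [-0.   0.4  0.8] t 21.0
[2.4 1.6] -0.028
[4.9 3.1] -0.056
[7.4 4.5] -0.084
[10.   5.8] -0.112
[12.6  7.1] -0.14
```

Call:
step_arm --motion '[{"dp":[2.4,1.6,0],"twist":[0,0,-0.028],"hand":-0.3},{"dp":[4.9,3.1,0],"twist":[0,0,-0.056],"hand":-0.3},{"dp":[7.4,4.5,0],"twist":[0,0,-0.084],"hand":-0.3},{"dp":[10,5.8,0],"twist":[0,0,-0.112],"hand":-0.3},{"dp":[12.6,7.1,0],"twist":[0,0,-0.14],"hand":-0.3}]'

```text
clock: 21.62
tool_pos: [0.5786, -0.085, 0.0191]
eef_rot: [0.705, 0.709, 0.004, -0.005]
contact_force: [1.0, -2.0, -0.4]
opening: 0.35
finger_force: 0.8
```

```bash
python3 cart.py;python3 wfit.py 492 -27 178; python3 arc.py 5 5
```

```text
carton [577.8  78.1] [ 90.7 116.5] 5.4 in jig 101.3 90.9
stop [491.4   8.4 163.1] err 8596 / 48099 TCP [578.7 -84.5  19.1] yaw 90.3 TCP in stop -110.6 63.5 post in stop -11.1 34.2 F [ 0.8 -0.6 -0.8] t 21.73
post in tool [ 57.4 -86.4   1. ] yaw 90.3 F [ 0.8 -0.6 -0.8] t 21.725
[1.5 1. ] -0.017
[3. 2.] -0.035
[4.6 2.9] -0.052
[6.2 3.8] -0.07
[7.7 4.7] -0.087
```

Call:
step_arm --motion '[{"dp":[1.5,1,0],"twist":[0,0,-0.018],"hand":-0.3},{"dp":[3,2,0],"twist":[0,0,-0.035],"hand":-0.3},{"dp":[4.6,2.9,0],"twist":[0,0,-0.052],"hand":-0.3},{"dp":[6.2,3.8,0],"twist":[0,0,-0.07],"hand":-0.3},{"dp":[7.7,4.7,0],"twist":[0,0,-0.087],"hand":-0.3}]'

```text
clock: 22.35
tool_pos: [0.5828, -0.0777, 0.0191]
eef_rot: [0.674, 0.739, 0.004, -0.005]
contact_force: [0.6, -1.0, -0.4]
opening: 0.35
finger_force: 1.4
```

```bash
python3 cart.py; python3 arc.py 5 5
```

```text
carton [576.8  80.3] [ 90.1 119.5] 2.8 in jig 100.6 93.2
post in tool [ 58.1 -85.9   0.9] yaw 95.3 F [ 1.3 -1.2 -0.2] t 22.4
[1.5 1. ] -0.017
[3. 2.] -0.035
[4.6 2.9] -0.052
[6.1 3.8] -0.07
[7.7 4.7] -0.087
```

Call:
step_arm --motion '[{"dp":[0.9,0.6,0],"twist":[0,0,-0.01],"hand":-0.3},{"dp":[1.8,1.2,0],"twist":[0,0,-0.02],"hand":-0.3},{"dp":[2.7,1.7,0],"twist":[0,0,-0.03],"hand":-0.3},{"dp":[3.6,2.3,0],"twist":[0,0,-0.04],"hand":-0.3},{"dp":[4.5,2.8,0],"twist":[0,0,-0.05],"hand":-0.3}]'

```text
clock: 23.02
tool_pos: [0.5853, -0.0735, 0.0191]
eef_rot: [0.655, 0.755, 0.003, -0.005]
contact_force: [1.3, -4.5, -0.3]
opening: 0.348
finger_force: 2.5
```

```bash
python3 cart.py; python3 arc.py 3 5
```

```text
carton [574.7  85. ] [ 91.4 118. ] 0.9 in jig 99.3 98.2
post in tool [ 58.7 -85.9   0.8] yaw 98.1 F [ 1.  -3.9  0.2] t 23.075
[0.9 0.6] -0.01
[1.8 1.2] -0.021
[2.7 1.8] -0.031
[3.6 2.4] -0.042
[4.6 3. ] -0.052
```

The carton turned a few degrees clockwise with the block. Its near corner is now about at the fence, and the contact at the block's tail should straighten it. I'll go on gently.

Call:
step_arm --motion '[{"dp":[0.7,0.4,0],"twist":[0,0,-0.008],"hand":-0.3},{"dp":[1.4,0.8,0],"twist":[0,0,-0.016],"hand":-0.3},{"dp":[2.1,1.2,0],"twist":[0,0,-0.02],"hand":-0.3},{"dp":[2.8,1.6,0],"twist":[0,0,-0.02],"hand":-0.3},{"dp":[3.5,2,0],"twist":[0,0,-0.02],"hand":-0.3}]'

```text
clock: 23.7
tool_pos: [0.5866, -0.0692, 0.0191]
eef_rot: [0.648, 0.762, 0.004, -0.005]
contact_force: [1.2, -4.6, -0.4]
opening: 0.35
finger_force: 2.8
```

```bash
python3 cart.py; python3 arc.py 3 5
```

```text
carton [575.1  88.9] [ 90.6 119.7] 7.8 in jig 100.3 102.0
post in tool [ 56.2 -86.6   0.8] yaw 99.2 F [ 2.2 -4.3 -1.5] t 23.75
[0.9 0.6] -0.01
[1.8 1.2] -0.021
[2.7 1.7] -0.031
[3.7 2.3] -0.042
[4.6 2.8] -0.052
```

Straightened to 7.8°. I'll press on until the force rises.

Call:
step_arm --motion '[{"dp":[0.8,0,0],"twist":[0,0,0],"hand":-0.3},{"dp":[1.6,0,0],"twist":[0,0,0],"hand":-0.3},{"dp":[2.4,0,0],"twist":[0,0,0],"hand":-0.3},{"dp":[3.2,0,0],"twist":[0,0,0],"hand":-0.3},{"dp":[4,0,0],"twist":[0,0,0],"hand":-0.3}]'

```text
clock: 24.38
tool_pos: [0.5864, -0.0688, 0.0192]
eef_rot: [0.649, 0.761, 0.002, -0.003]
contact_force: [3.7, -10.0, 0.0]
opening: 0.35
finger_force: 5.8
```

```bash
python3 cart.py; python3 arc.py 3 5
```

```text
carton [574.8  89.3] [ 90.7 119.6] 8.1 in jig 100.1 102.4
post in tool [ 55.7 -86.7   0.6] yaw 99.1 F [  3.5 -10.   -0.1] t 24.425
[0.9 0.6] -0.01
[1.8 1.1] -0.021
[2.8 1.7] -0.031
[3.7 2.3] -0.042
[4.6 2.8] -0.052
```

Call:
step_arm --motion '[{"dp":[1,0,0],"twist":[0,0,0],"hand":-0.3},{"dp":[2,0,0],"twist":[0,0,0],"hand":-0.3},{"dp":[3,0,0],"twist":[0,0,0],"hand":-0.3},{"dp":[4,0,0],"twist":[0,0,0],"hand":-0.3},{"dp":[4,0,0],"twist":[0,0,0],"hand":-0.3}]'

```text
clock: 25.05
tool_pos: [0.5863, -0.0688, 0.0192]
eef_rot: [0.65, 0.76, -0.0, -0.001]
contact_force: [4.6, -15.1, 0.5]
opening: 0.353
finger_force: 8.4
```

Call:
step_arm --motion '[{"dp":[-4,0,0],"twist":[0,0,0],"hand":-0.3},{"dp":[-8,0,0],"twist":[0,0,0],"hand":-0.3},{"dp":[-14,0,0],"twist":[0,0,0],"hand":-0.3},{"dp":[-22,0,0],"twist":[0,0,0],"hand":-0.3},{"dp":[-30,0,0],"twist":[0,0,0],"hand":-0.3}]'

```text
clock: 25.68
tool_pos: [0.5902, -0.0903, 0.0189]
eef_rot: [0.648, 0.762, 0.004, -0.006]
contact_force: [-0.5, -0.0, 1.0]
opening: 0.35
finger_force: 0.0
```

Call:
step_arm --motion '[{"dp":[-10,0,-30],"twist":[0,0,0],"hand":-0.3},{"dp":[-35,0,-70],"twist":[0,0,0],"hand":-0.3},{"dp":[-70,0,-110],"twist":[0,0,0],"hand":-0.3},{"dp":[-110,0,-150],"twist":[0,0,0],"hand":-0.3},{"dp":[-150,0,-180],"twist":[0,0,0],"hand":-0.3}]'

```text
clock: 26.3
tool_pos: [0.6151, -0.2424, 0.199]
eef_rot: [0.648, 0.762, 0.005, -0.005]
contact_force: [0.8, 0.2, 0.2]
opening: 0.35
finger_force: 0.0
```

```bash
python3 cart.py
python3 - <<'E'
from seg import *
s=r.snapshot('top'); h=cv2.cvtColor(s['pixels'],cv2.COLOR_RGB2HSV).astype(int); W=cloud(s); x,y,z=W[...,0],W[...,1],W[...,2]
# grey body: low-saturation, mid value
g=((h[...,1]<90)&(x>.51)&(x<.63)&(y>-.08)&(y<.06)&(z<.05)).astype(np.uint8)
print(rect(s,cv2.morphologyEx(g,cv2.MORPH_OPEN,np.ones((7,7))),.036))
J=R.from_euler('z',9,degrees=True)
for n in((72.5,0),): print('expected centre',(np.array([492,-27.5,0])+J.apply([72.5,0,0]))[:2].round(1))
st=r.get_state(); print(st['tool_pos'],st['contact_force'].round(1),st['clock'])
T=pose(s)
for t in('tape_roll','stapler','marker','measure','torch','staples','case'):
    k=r.search_frame('top',t)
    if k: print(t,k[0]['score'],(T[:3,:3]@np.array(k[0]['at'])+T[:3,3]).round(3))
E
```

```text
carton [574.9  89.2] [ 90.7 119.5] 8.0 in jig 100.1 102.3
(array([558.3, -16.3]), array([93.7, 90.1]), 0.4, [[511.0, 28.0], [512.0, -62.0], [605.0, -61.0], [605.0, 29.0]])
expected centre [563.6 -16.2]
[ 0.61641725 -0.24804955  0.1999993 ] [-0.6 -0.5  0.4] 26.4
tape_roll 0.84 [ 0.684 -0.191  0.05 ]
stapler 0.92 [0.418 0.18  0.046]
marker 0.63 [0.376 0.284 0.014]
measure 0.9 [0.538 0.314 0.055]
torch 0.8 [ 0.484 -0.515  0.028]
case 0.76 [ 0.631 -0.507  0.037]
```

Call:
step_arm --motion '[{"dp":[25,0,-10],"twist":[0,0,0],"hand":-0.3},{"dp":[50,0,-20],"twist":[0,0,0],"hand":-0.3},{"dp":[75,0,-30],"twist":[0,0,0],"hand":-0.3},{"dp":[100,0,-40],"twist":[0,0,0],"hand":-0.3},{"dp":[100,0,-40],"twist":[0,0,0],"hand":-0.3}]'

```text
clock: 27.38
tool_pos: [0.5993, -0.1397, 0.2394]
eef_rot: [0.646, 0.763, 0.005, -0.005]
contact_force: [-0.3, -0.3, -0.2]
opening: 0.349
finger_force: 0.0
```

Run:
```python
from seg import *
s=r.snapshot('wrist'); h=cv2.cvtColor(s['pixels'],cv2.COLOR_RGB2HSV).astype(int); W=cloud(s); np.save('w.npy',W)
J=R.from_euler('z',9,degrees=True); P=J.inv().apply((W.reshape(-1,3)-[.492,-.0275,0])).reshape(480,640,3)*1000
x,y,z=P[...,0],P[...,1],P[...,2]
def rc(m,lab):
    n,l,st,_=cv2.connectedComponentsWithStats(cv2.morphologyEx(m.astype(np.uint8),cv2.MORPH_OPEN,np.ones((5,5),np.uint8))); k=1+st[1:,4].argmax()
    q=P[l==k]; b=cv2.minAreaRect(q[:,:2].astype(np.float32)); print(lab,len(q),np.round(b[0],1),np.round(b[1],1),round(b[2],2),'z',np.median(q[:,2]).round(1),'pct x',np.percentile(q[:,0],[.5,99.5]).round(1),'y',np.percentile(q[:,1],[.5,99.5]).round(1))
    return q
rc((z>58)&(z<70)&(x>30)&(x<170)&(y>20)&(y<200),'carton jig')
rc((z>31)&(z<41)&(x>10)&(x<150)&(y>-70)&(y<44)&(h[...,1]<110),'block')
# height profile along jig y at several x
for xx in(60,70,80,90,100,108):
    m=(abs(x-xx)<2)&(y>20)&(y<60); o=[]
    for yy in range(36,56,2):
        k=m&(abs(y-yy)<1); o.append(int(np.median(z[k])) if k.sum() else -9)
    m=(abs(x-xx)<2); o2=[]
    for yy in range(156,180,2):
        k=m&(abs(y-yy)<1); o2.append(int(np.median(z[k])) if k.sum() else -9)
    print(xx,o,o2)
q=P[(z>50)&(z<60)&(abs(x)<20)&(abs(y)<20)]; print('post',len(q),q.mean(0).round(1) if len(q) else '')
```

```text
carton jig 1727 [100.3  53. ] [79.5 15.9] 0.31 z 60.0 pct x [ 61.5 139. ] y [45.5 60.7]
block 8725 [62.2 -1. ] [ 87.7 103.5] 88.66 z 35.5 pct x [ 16.4 113.6] y [-44.7  41.6]
60 [35, 35, 34, 33, 32, 44, 55, 59, 59, 58] [-9, -9, -9, -9, -9, -9, -9, -9, -9, -9, -9, -9]
70 [35, 35, 34, 32, 35, 51, 56, 59, 59, 59] [-9, -9, -9, -9, -9, -9, -9, -9, -9, -9, -9, -9]
80 [35, 35, 34, 32, 43, 58, 59, 60, 60, 60] [-9, -9, -9, -9, -9, -9, -9, -9, -9, -9, -9, -9]
90 [35, 34, 34, 33, 43, 59, 60, 60, 60, 60] [-9, -9, -9, -9, -9, -9, -9, -9, -9, -9, -9, -9]
100 [35, 34, 33, 32, 47, 59, 59, 59, 59, 59] [-9, -9, -9, -9, -9, -9, -9, -9, -9, -9, -9, -9]
108 [35, 35, 33, 35, 46, 59, 59, 60, 59, 60] [-9, -9, -9, -9, -9, -9, -9, -9, -9, -9, -9, -9]
post 396 [ 0.5 -1.  53.9]
```

The block's tail end is at 113.6 mm, so it is home on the post. The carton's face lies at y ≈ 45 mm along the whole flank with no gap, and the carton didn't move under 15 N. I'm handing in the job.

```bash
python3 -c "
from plant import r
print(r.finish_job())"
```

```text
the job is handed in; nothing more can be done
None
```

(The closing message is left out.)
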